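# Put the washed labware away

### The job

Put the washed labware on the bench away: nest each sample cup, upright, in the kept cup of its own colour down to the stop inside with no more than a light push, stand each vial upright in the bay of the grey tray whose floor has the colour of its cap, and stand the rubber stopper on its wide end in the aluminium tray. Let go of everything, and leave the conical flask where it is.

Things in the scene. Friction and masses are not known exactly. Their poses are not given: they have to be found in the camera images.
- blue_cup: Loose blue plastic sample cup, standing upright and empty, open at the top. Round and tapered: 62 mm outside diameter at the rim, 42 mm at the foot, 70 mm high, walls 4 mm. About 50 g. Origin: centre of its underside, z up; round, so its yaw means nothing.
- white_cup: Loose white plastic sample cup, standing upright and empty, open at the top. Round and tapered: 62 mm outside diameter at the rim, 42 mm at the foot, 70 mm high, walls 4 mm. About 50 g. Origin: centre of its underside, z up; round, so its yaw means nothing.
- green_vial: Loose amber glass vial with a green screw cap, standing upright: plain cylinder 30 mm in diameter and 66 mm high, the cap its top 14 mm. About 50 g. Origin: centre of its underside, z up.
- yellow_vial: Loose amber glass vial with a yellow screw cap, standing upright: plain cylinder 30 mm in diameter and 66 mm high, the cap its top 14 mm. About 50 g. Origin: centre of its underside, z up.
- stopper: Loose red-brown solid rubber stopper standing on its wide end: 38 mm in diameter at the bottom, 30 mm at the top, 50 mm high. About 60 g. Origin: centre of its underside, z up.
- blue_stack: Fixed stand: round steel foot, 80 mm across, 12 mm high, on it a blue cup shaped outside like the loose one, mouth up, rim 82 mm above the bench; inside it a stop 30 mm below the rim. Origin: centre of the foot's underside, z up. A cup let down into it (1 mm play all round) stands on the stop: underside 52 mm above this origin, 40 mm of it showing. Never press over 30 N.
- white_stack: Fixed stand: round steel foot, 80 mm across, 12 mm high, on it a white cup shaped outside like the loose one, mouth up, rim 82 mm above the bench; inside it a stop 30 mm below the rim. Origin: centre of the foot's underside, z up. A cup let down into it (1 mm play all round) stands on the stop: underside 52 mm above this origin, 40 mm of it showing. Never press over 30 N.
- vial_tray: Fixed grey tray, 90 mm (its x) by 150 mm (its y), 20 mm high, floor and walls 5 mm thick; a 5 mm divider as high as the walls makes two bays of 80 by 67.5 mm. The bay on its +y side has a green floor (centre at y = +36 mm), the one on its -y side a yellow floor (y = -36 mm). Origin: centre of its underside on the bench, z up.
- stopper_tray: Fixed bare aluminium tray, 110 mm by 110 mm, 20 mm high, floor and walls 5 mm thick, empty. Origin: centre of its underside on the bench, z up.
- flask: Bystander: loose conical flask of greenish glass beyond the trays, 82 mm in diameter at the bottom, 100 mm high. Leave it where it stands. Origin: centre of its underside.
Not all that is in view belongs to the job. What is shaped like the yellow_vial but pink or turquoise is not meant. Leave any purple look-alike of the green_vial alone.

How it is judged (in metres and radians):
At the end, for the whole second after the job is handed in: Each cup upright (0.12 rad), within 6 mm of the axis of its own colour's stand, its underside 46 to 58 mm above the stand's origin; each vial upright on the floor of its cap colour's bay; the stopper upright on the aluminium tray's floor; all released and at rest (horizontal distance between blue_cup and blue_stack below 0.006 m and z of blue_cup in the frame of blue_stack between 0.046 and 0.058 m and angle between each of blue_cup, white_cup, green_vial, yellow_vial, stopper's own z axis and vertical below 0.12 rad and horizontal distance between white_cup and white_stack below 0.006 m and z of white_cup in the frame of white_stack between 0.046 and 0.058 m and x of green_vial in the frame of vial_tray between -0.036 and 0.036 m and y of green_vial in the frame of vial_tray between 0.008 and 0.066 m and z of green_vial in the frame of vial_tray between 0.001 and 0.01 m and x of yellow_vial in the frame of vial_tray between -0.036 and 0.036 m and y of yellow_vial in the frame of vial_tray between -0.066 and -0.008 m and z of yellow_vial in the frame of vial_tray between 0.001 and 0.01 m and x of stopper in the frame of stopper_tray between -0.045 and 0.045 m and y of stopper in the frame of stopper_tray between -0.045 and 0.045 m and z of stopper in the frame of stopper_tray between 0.001 and 0.01 m and linear speed of each of blue_cup, white_cup, green_vial, yellow_vial, stopper below 0.02 m/s); the robot touches nothing.
It fails at once if the blue cup is pressed into the stand with more than 30 N (contact force between blue_cup and blue_stack above 30 N).
It fails at once if the blue cup is pressed into the stand with more than 30 N (contact force between blue_cup and white_stack above 30 N).
It fails at once if the white cup is pressed into the stand with more than 30 N (contact force between white_cup and blue_stack above 30 N).
It fails at once if the white cup is pressed into the stand with more than 30 N (contact force between white_cup and white_stack above 30 N).
It fails at once if the conical flask is shifted by more than 30 mm or knocked over (distance of flask from where it was at the start of the episode above 0.03 m or angle between flask's own z axis and vertical above 0.3 rad).
It also fails if it takes over 134 s, if anything falls off the work surface, if the arm or the gripper's body presses on something with over 40 N, if the wrist force passes 120 N, or if a joint passes its speed limit or range.

### The arm

A 6-joint arm with a two-finger parallel gripper is mounted at the origin on the work surface. World frame = base frame: x ahead of the robot, y to its left, z up, the work surface at z = 0. Lengths are in mm, angles in rad, forces in N, time in s.
With the tool pointing down it reaches from about 350 to 875 mm from the base axis. Payload 4.2 kg.
Tool frame: the origin (TCP) lies between the finger pads; the fingertips stand 11 mm ahead of it and the grasp point (between the pads) lies 8 mm behind it; z points along the fingers, y is the direction in which the jaws open and shut (so a half turn about z gives the same grasp; the last joint's range is limited). The gripper opens to 85 mm and grips with 20 to 120 N. Pads are 22 mm wide; open, the fingers measure 114 mm over their backs; the gripper's body (76 mm by 85 mm) begins 54 mm behind the grasp point. The pads swing forward as they close: fully open they stand 13 mm farther back than shut.
Start: joints at [1.363, 0.385, 0.008, 0, -1.194, -0.259], TCP at [281.236, 558.127, 210.212] pointing down, gripper open.
Joint ranges: [-3.14, 3.14], [-1.21, 2.06], [-1.07, 1.41], [-3.16, 2.05], [-2.99, -0.16], [-3.1, 3.1]. Speed limits (rad/s): [2.79, 2.79, 3.14, 3.14, 3.14, 3.14].

### API

Orientations are given as a unit quaternion [x, y, z, w].
In Python, from bench import * gives the robot as it stands.
- The arm moves only by the tool servo_tool, never from a script. Its argument "rows" is a list of rows, each a list of 7 numbers: the opening, from 0 (shut) to 1 (fully open), then the shift along the tool's x, y, z in cm, then the turn, a rotation vector about the tool's x, y, z in degrees. A call has 1 to 12 rows; each row shifts and turns the commanded pose from where the row before left it, along the tool's axes as they then stand; what a row does not reach is not made up. A row lasts 1/10 s, in which the tool goes at most 50 mm and 8.59 degrees, less where a joint would pass 70% of its speed; a pose out of reach is approached as far as the arm can. A call is refused whole if a number of a shift passes 5 or a number of a turn 8.59, either way. A call with a gripper value outside its range is refused whole. The fingers move at their own pace and stop on an object; the grip force is fixed at half the most. Time passes only in rows, so rows that do not move let the fingers close. It gives the time, the measured TCP pose, the force and the opening at its end, in the units of the state.
- read_state(): the state, without advancing time (a new reading comes with each control period).
- get_image(name): name is "scene" or "top" or "wrist"; returns a dict with "image" (400x640x3 uint8, red, green, blue), "mtx" (3x3 intrinsics, pixels), "extrinsics" (4x4, takes a point from camera to world coordinates). Camera axes: x right, y up, looking along -z (the intrinsics and any distortion apply to the point x, -y, -z); pixel columns grow to the right and rows downward; lengths in mm; the calibration is good to about 2 mm. A picture is of the moment at which its call begins. There is no depth.
- job_done(): hands the job in, once; it reports no verdict.
The state is a dict: "clock": time; "joints": joint angles; "joint_vel": joint speeds; "joint_efforts": joint torques, N m; "position": TCP position; "ee_rot": TCP orientation; "contact_force": force on the tool from outside, world axes, zero at the start; "wrist_torque": the same for the moment, N m; "gripper_width": finger opening in mm.
Only numpy, scipy, OpenCV 4.12 (cv2) and the standard library are available. Lean on these libraries where they do the work, as an engineer would, in place of code of your own. Each camera call takes 0.05 s, during which the arm holds its last target. There are 200 camera calls.

## Working session

There is one attempt and no reset: what is moved stays moved. The work goes in short steps, Python scripts to look and compute and a tool call to move; the robot and the scene stay as the last step left them, time stands still between calls to the robot, and variables do not carry over. Pictures are saved under pics/ and viewed, about 12 in all and at most 16, crops included, and the job is handed in when it is done.

Besides the shell and the picture viewer there is one more tool, called in YAML: its name, and indented under it one key for each argument. servo_tool: Moves the arm, as the interface text tells. Its arguments: {"type":"object","properties":{"rows":{"type":"array","items":{"type":"array","items":{"type":"number"}}}},"required":["rows"]}

```bash
mkdir -p pics; ls
cat > h.py <<'E'
from bench import *
import numpy as np, cv2
def grab(n,f):
    d=get_image(n); cv2.imwrite('pics/'+f+'.png',d['image'][:,:,::-1]); np.savez('pics/'+f,**{k:d[k] for k in('image','mtx','extrinsics')}); return d
def load(f): return np.load('pics/'+f+'.npz')
def ray(d,u,v):
    K=d['mtx'];E=d['extrinsics']
    p=np.linalg.inv(K)@[u,v,1]; r=E[:3,:3]@[p[0],-p[1],-p[2]]
    return E[:3,3],r
def onz(d,u,v,z):
    o,r=ray(d,u,v); return o+r*(z-o[2])/r[2]
E
python3 - <<'E'
from h import *
for n in('top','scene'):
    d=grab(n,n+'1'); print(n,d['mtx'].tolist(),d['extrinsics'].round(3).tolist(),[k for k in d])
print(read_state())
E
```

```text
pics
top [[515.9034819954657, 0.0, 319.18138298136955], [0.0, 515.9034819954657, 200.85876753293664], [0.0, 0.0, 1.0]] [[-0.003, 0.993, -0.122, 427.224], [-1.0, 0.0, 0.026, 14.987], [0.025, 0.122, 0.992, 1233.098], [0.0, 0.0, 0.0, 1.0]] ['image', 'mtx', 'extrinsics']
scene [[513.4001069111213, 0.0, 317.4956181139484], [0.0, 513.4001069111213, 207.51681825344843], [0.0, 0.0, 1.0]] [[0.645, -0.548, 0.533, 1134.584], [0.764, 0.478, -0.433, -438.952], [-0.018, 0.687, 0.727, 813.96], [0.0, 0.0, 0.0, 1.0]] ['image', 'mtx', 'extrinsics']
{'clock': 0.1, 'joints': array([ 1.36261401e+00,  3.85479695e-01,  6.78737779e-03, -4.51594054e-04,
       -1.19400878e+00, -2.58609521e-01]), 'joint_vel': array([ 5.61085871e-04, -7.81294023e-04,  4.11492025e-03,  6.05534081e-05,
       -7.18342740e-04, -7.80317608e-04]), 'joint_efforts': array([-1.07019299e-03, -3.93322098e+01,  1.88928473e+01,  4.19793114e+00,
       -2.60635519e-03,  3.21151127e-06]), 'position': array([280.98946067, 557.65083576, 209.23827297]), 'ee_rot': array([ 9.72866862e-01, -2.31363604e-01, -1.85801211e-04,  9.57374748e-04]), 'contact_force': array([-0.75865529,  0.57258525,  0.09882771]), 'wrist_torque': array([ 0.00785679,  0.01900806, -0.01489412]), 'gripper_width': 85.22379959225086}
```

View pics/top1.png

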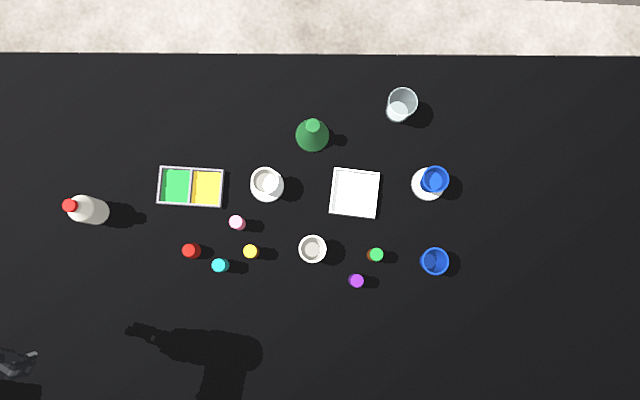

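View pics/scene1.png

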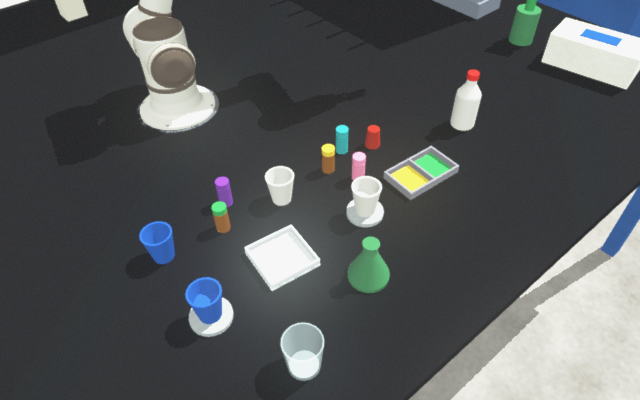

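Top view: blue cup at (435,262), blue stand at (433,182), white cup at (313,249), white stand at (267,184). Green-cap vial is at (376,254), beside purple (357,281). Yellow-cap vial is at (250,251), beside pink (237,222) and turquoise (219,265). Red-brown stopper is at (190,250), vial tray at (190,187), aluminium tray at (355,193), flask at (312,133). The bottle and the clear beaker are clutter. By cap colour, the vials meant are (376,254) and (250,251).

```bash
cat > m.py <<'E'
from h import *
def comps(d,lo,hi,amin=60,roi=None):
    hsv=cv2.cvtColor(d['image'],cv2.COLOR_RGB2HSV); m=cv2.inRange(hsv,lo,hi)
    if roi is not None:
        k=np.zeros_like(m);x0,y0,x1,y1=roi;k[y0:y1,x0:x1]=1;m*=k
    cs,_=cv2.findContours(m,cv2.RETR_EXTERNAL,cv2.CHAIN_APPROX_NONE)
    return sorted([c for c in cs if cv2.contourArea(c)>amin],key=cv2.contourArea,reverse=True)
E
python3 - <<'E'
from m import *
t=load('top1')
def rep(n,lo,hi,roi,z,diam=None):
    for c in comps(t,lo,hi,30,roi)[:2]:
        (u,v),r=cv2.minEnclosingCircle(c)
        p=onz(t,u,v,z);q=onz(t,u+r,v,z)
        M=cv2.moments(c);w=onz(t,M['m10']/M['m00'],M['m01']/M['m00'],z)
        print(n,round(u,1),round(v,1),'circ',p[:2].round(1),'cen',w[:2].round(1),'diam',(2*np.linalg.norm(q-p)).round(1))
B=((100,120,50),(130,255,255));W=((0,0,110),(180,60,255))
rep('bluecup',*B,(405,235,470,290),70)
rep('bluest',*B,(405,155,470,215),82)
rep('whitecup',*W,(290,225,340,275),70)
rep('whitest',*W,(240,160,295,212),82)
rep('gvial',(45,80,60),(80,255,255),(360,235,395,275),66)
rep('yvial',(20,80,60),(35,255,255),(235,235,265,270),66)
rep('stop',(0,120,60),(8,255,255),(170,235,205,270),50)
rep('green',(45,80,60),(80,255,255),(150,155,230,215),5)
rep('yellow',(20,80,60),(35,255,255),(150,155,230,215),5)
for c in comps(t,(0,0,100),(180,60,255),100,(320,155,390,230))[:1]:
    (u,v),s,a=cv2.minAreaRect(c);print('altray',onz(t,u,v,20).round(1),s,a)
c=comps(t,(0,0,60),(180,255,255),100,(145,155,232,215))[0];(u,v),s,a=cv2.minAreaRect(c);print('vtray',onz(t,u,v,20).round(1),s,a)
s=load('scene1')
f=lambda d,a,k,w,h:cv2.resize(d['image'][a[1]:a[3],a[0]:a[2]],(w,h),interpolation=cv2.INTER_CUBIC)
a=f(t,(150,155,310,285),0,400,325);b=f(t,(320,155,480,285),0,400,325)
c=f(s,(310,110,400,185),0,400,275);e=f(s,(130,160,320,290),0,400,275)
cv2.imwrite('pics/crop.png',np.vstack([np.hstack([a,b]),np.hstack([c,e])])[:,:,::-1])
E
```

```text
bluecup 433.8 261.0 circ [ 433.4 -273. ] cen [ 433.9 -274.2] diam 68.6
bluest 434.5 179.7 circ [ 617.  -277.1] cen [ 618.7 -278. ] diam 68.8
whitecup 312.2 248.6 circ [461.9   1. ] cen [462.    1.4] diam 64.8
whitest 266.0 184.0 circ [606.5 105. ] cen [606.1 104.8] diam 81.1
gvial 376.0 254.0 circ [ 449.5 -143.2] cen [ 449.5 -143.8] diam 32.9
yvial 249.3 250.9 circ [457.2 142.1] cen [457.3 141.9] diam 32.6
stop 190.8 250.5 circ [458.7 276.4] cen [459.1 275.8] diam 44.6
green 174.5 185.0 circ [615.8 329.2] cen [615.3 328.4] diam 95.9
yellow 205.0 187.0 circ [611.1 256.6] cen [610.8 256.2] diam 97.8
altray [596.2 -99.2  20. ] (47.50529861450195, 47.00916290283203) 7.125016689300537
vtray [611.2 290.1  20. ] (67.1814193725586, 39.48545837402344) 3.5763344764709473
```

View pics/crop.png

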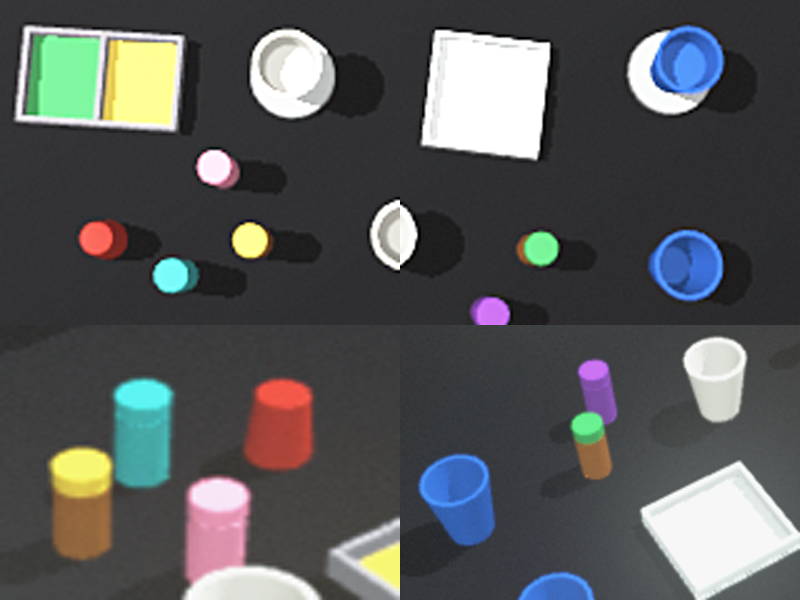

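The crop confirms it: only (376,254) has a green cap on amber glass, and only (250,251) has a yellow cap on amber. The purple, pink and turquoise vials are plain decoys, and the red stopper is tapered with its wide end down. I'll square the tool up and go above the stopper.

servo_tool:
  rows:
    - [1, 0, 0, 0, 0, 0, -6.68]
    - [1, 0, 0, 0, 0, 0, -6.68]
    - [1, 0, 0, 0, 0, 0, -6.68]
    - [1, 0, 0, 0, 0, 0, -6.7]
    - [1, 2.55, 4.03, 0, 0, 0, 0]
    - [1, 2.55, 4.03, 0, 0, 0, 0]
    - [1, 2.55, 4.03, 0, 0, 0, 0]
    - [1, 2.55, 4.03, 0, 0, 0, 0]
    - [1, 2.55, 4.03, 0, 0, 0, 0]
    - [1, 2.55, 4.03, 0, 0, 0, 0]
    - [1, 2.55, 4.03, 0, 0, 0, 0]
    - [0.7, 0, 0, 0, 0, 0, 0]

```text
clock: 1.3
position: [461.2, 271.6, 209.8]
ee_rot: [1.0, -0.003, -0.0, 0.001]
contact_force: [0.0, 0.1, 0.4]
gripper_width: 73.2
```

Run:
```python
from h import *
s=read_state();print(s['position'],s['ee_rot'],s['gripper_width'])
d=grab('wrist','w1');print(d['mtx'].round(1).tolist(),d['extrinsics'].round(3).tolist())
```

```text
[461.24153822 271.63400143 209.84761605] [ 9.99994368e-01 -3.25547981e-03 -4.61093935e-04  6.73681600e-04] 73.20176720792058
[[310.7, 0.0, 322.6], [0.0, 310.7, 207.9], [0.0, 0.0, 1.0]] [[-0.006, 0.962, 0.272, 529.88], [-1.0, -0.007, 0.0, 271.055], [0.002, -0.272, 0.962, 372.482], [0.0, 0.0, 0.0, 1.0]]
```

View pics/w1.png

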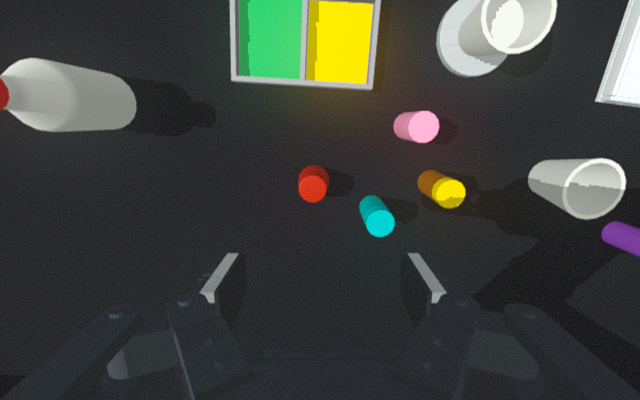

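Wrist view: red stopper top disc at (313,186), yellow cap top at (449,193), turquoise (380,222), pink (423,127), white cup rim (595,189), white stand rim (519,20).

```bash
cat >> m.py <<'E'
def disc(d,uv,z,tol=28):
    "top face: flood fill from its middle on the picture, centre cast on z"
    im=cv2.cvtColor(d['image'],cv2.COLOR_RGB2BGR).copy(); m=np.zeros((im.shape[0]+2,im.shape[1]+2),np.uint8)
    cv2.floodFill(im,m,uv,0,(tol,)*3,(tol,)*3,cv2.FLOODFILL_FIXED_RANGE|cv2.FLOODFILL_MASK_ONLY|(255<<8))
    c=max(cv2.findContours(m[1:-1,1:-1],cv2.RETR_EXTERNAL,cv2.CHAIN_APPROX_NONE)[0],key=cv2.contourArea)
    h=cv2.convexHull(c); P=np.array([onz(d,u,v,z)[:2] for u,v in h[:,0].astype(float)],np.float32)
    (x,y),r=cv2.minEnclosingCircle(P); e=cv2.fitEllipse(P) if len(P)>4 else None
    return np.round([x,y,2*r],1),np.round(e[0]+e[1],1)
E
python3 - <<'E'
from m import *
w=load('w1');t=load('top1')
for n,a,b,z in(('stop',(313,186),(188,250),50),('yel',(450,193),(249,250),66),('gre',None,(377,254),66)):
    for tol in(20,35):
        print(n,tol,'w',disc(w,a,z,tol) if a else '','t',disc(t,b,z,tol))
E
```

```text
stop 20 w (array([460.6, 282.2,  28.6]), array([460.5, 282.2,  27.6,  28.6])) t (array([460.4, 282.6,  27.7]), array([460.3, 282.8,  26.1,  27.3]))
stop 35 w (array([460.3, 282.4,  29.1]), array([460.4, 282.2,  28.4,  28.8])) t (array([460.2, 282.9,  28.5]), array([460.3, 282.7,  27.8,  28. ]))
yel 20 w (array([457.4, 141.8,  28.7]), array([459.8, 141.9,  22.5,  29.1])) t (array([457.7, 142. ,  27.5]), array([457.9, 141.8,  27.1,  27.2]))
yel 35 w (array([457.5, 141.9,  29. ]), array([459.5, 142. ,  23.9,  29.6])) t (array([457.4, 141.3,  28.5]), array([457.4, 141.4,  27.7,  28.5]))
gre 20 w  t (array([ 449.7, -143.2,   28.5]), array([ 450.1, -143.3,   27.4,   28.3]))
gre 35 w  t (array([ 450.6, -143.2,   29.6]), array([ 450. , -143.3,   27.5,   29.2]))
```

servo_tool:
  rows:
    - [0.65, -0.07, -1.09, 0, 0, 0, 0]
    - [0.65, 0, 0, 4.5, 0, 0, 0]
    - [0.65, 0, 0, 4.5, 0, 0, 0]
    - [0.65, 0, 0, 4.5, 0, 0, 0]
    - [0.65, 0, 0, 3.5, 0, 0, 0]
    - [0.65, 0, 0, 2.08, 0, 0, 0]
    - [0.65, 0, 0, 0, 0, 0, 0]
    - [0, 0, 0, 0, 0, 0, 0]
    - [0, 0, 0, 0, 0, 0, 0]
    - [0, 0, 0, 0, 0, 0, 0]
    - [0, 0, 0, 0, 0, 0, 0]
    - [0, 0, 0, 0, 0, 0, 0]

```text
clock: 2.55
position: [460.1, 288.2, 20.9]
ee_rot: [1.0, 0.0, 0.001, -0.002]
contact_force: [-0.9, 1.8, 4.0]
gripper_width: 28.3
```

servo_tool:
  rows:
    - [0, 0, 0, 0, 0, 0, 0]
    - [0, 0, 0, 0, 0, 0, 0]
    - [0, 0, 0, 0, 0, 0, 0]

```text
clock: 2.85
position: [460.2, 288.2, 20.9]
ee_rot: [1.0, 0.0, 0.001, -0.001]
contact_force: [-0.1, 0.4, 5.2]
gripper_width: 28.0
```

Run:
```python
from h import *
grab('wrist','w2')
```

```text
(no output)
```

View pics/w2.png

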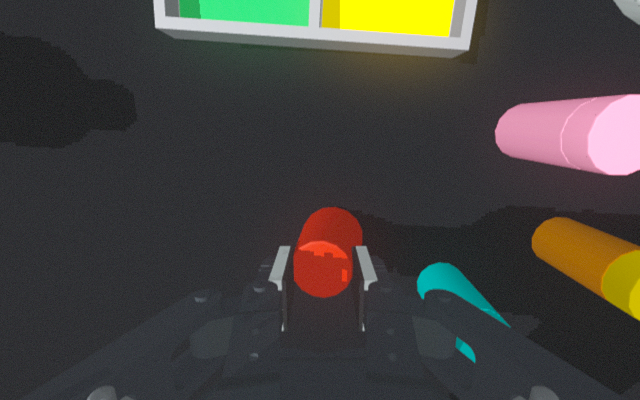

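Run:
```python
from m import *
w=load('w2');s=read_state();print(s['position'],s['gripper_width'])
for uv in((323,280),(315,275)):print(disc(w,uv,50,35))
for c in comps(w,(0,120,30),(8,255,255),200)[:1]:
    print(cv2.boundingRect(c))
print([onz(w,u,v,50)[:2].round(1) for u,v in((295,265),(352,265),(323,297),(323,242))])
print([onz(w,u,v,0)[:2].round(1) for u,v in((331,208),)])
for z in (10,30): print(z,[onz(w,u,v,z)[:2].round(1) for u,v in((290,247),(356,247),(283,330),(362,330))])
cv2.imwrite('pics/w2c.png',cv2.resize(w['image'][190:350,240:410],None,fx=4,fy=3.5,interpolation=cv2.INTER_CUBIC)[:,:,::-1])
```

```text
[460.21041672 288.1810932   20.86556128] 27.92995383613718
(array([469.1, 286.7,  45.3]), array([468.8, 285.7,  31.4,  46.6]))
(array([468.8, 285.1,  45.6]), array([468.7, 285.7,  31.4,  46.8]))
(293, 207, 70, 91)
[array([463.1, 300.6]), array([463.1, 273.8]), array([446.1, 287.4]), array([474.7, 287.5])]
[array([477. , 282.6])]
10 [array([455.4, 307.3]), array([455.5, 267.6]), array([397.2, 313.5]), array([397.3, 262. ])]
30 [array([463.8, 305. ]), array([463.9, 269.9]), array([412.3, 310.5]), array([412.4, 264.9])]
```

View pics/w2c.png

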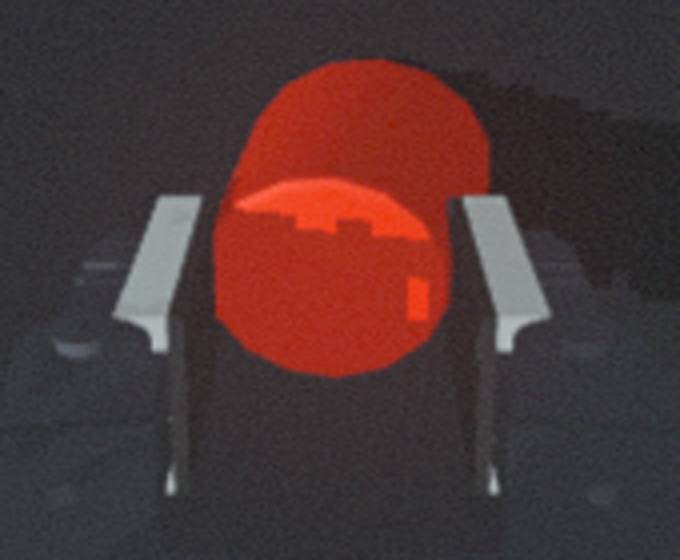

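Stopper is between the pads but about 5° off vertical, because the grip was 5 mm off centre. I'll let go, measure and grip again.

servo_tool:
  rows:
    - [0.6, 0, 0, 0, 0, 0, 0]
    - [0.6, 0, 0, 0, 0, 0, 0]
    - [0.6, 0, 0, 0, 0, 0, 0]
    - [0.6, 0, 0, 0, 0, 0, 0]
    - [0.6, 0, 0, 0, 0, 0, 0]

```text
clock: 3.4
position: [458.8, 286.6, 19.1]
ee_rot: [1.0, -0.0, -0.0, 0.0]
contact_force: [-0.6, -0.4, 1.0]
gripper_width: 51.5
```

Run:
```python
from m import *
w=grab('wrist','w3');s=read_state();print(s['position'],s['gripper_width'])
c=comps(w,(0,120,30),(8,255,255),200)[0];b=cv2.boundingRect(c);print(b)
P=c[:,0]
# top: leftmost/rightmost of lower half + lowest; base: topmost
lo=P[P[:,1]>b[1]+b[3]*0.6]
print('top edges',[onz(w,u,v,50)[:2].round(1) for u,v in((lo[:,0].min(),lo[lo[:,0].argmin(),1]),(lo[:,0].max(),lo[lo[:,0].argmax(),1]),(P[P[:,1].argmax()]))])
u,v=P[P[:,1].argmin()];print('base far',onz(w,u,v,0)[:2].round(1))
```

```text
[458.88977855 286.73944779  19.21999469] 51.43191780756788
(300, 204, 65, 93)
top edges [array([465.2, 296.2]), array([458.5, 266.8]), array([446.4, 283.6])]
base far [478.6 281. ]
```

servo_tool:
  rows:
    - [0.6, 0.15, 0.52, 0, 0, 0, 0]
    - [0.6, 0, 0, 0, 0, 0, 0]
    - [0.6, 0, 0, 0, 0, 0, 0]
    - [0, 0, 0, 0, 0, 0, 0]
    - [0, 0, 0, 0, 0, 0, 0]
    - [0, 0, 0, 0, 0, 0, 0]
    - [0, 0, 0, 0, 0, 0, 0]
    - [0, 0, 0, 0, 0, 0, 0]
    - [0, 0, 0, 0, 0, 0, 0]

```text
clock: 4.35
position: [460.9, 281.9, 19.8]
ee_rot: [1.0, 0.0, 0.0, -0.0]
contact_force: [-0.1, -0.5, 6.2]
gripper_width: 27.5
```

Run:
```python
from m import *
w=grab('wrist','w4')
c=comps(w,(0,120,30),(8,255,255),200)[0];b=cv2.boundingRect(c);print(b)
P=c[:,0];lo=P[P[:,1]>b[1]+b[3]*0.6]
print('top edges',[onz(w,u,v,50)[:2].round(1) for u,v in((lo[:,0].min(),lo[lo[:,0].argmin(),1]),(lo[:,0].max(),lo[lo[:,0].argmax(),1]),(P[P[:,1].argmax()]))])
u,v=P[P[:,1].argmin()];print('base far',onz(w,u,v,0)[:2].round(1))
```

```text
(292, 207, 62, 92)
top edges [array([464.8, 295.3]), array([458.1, 267.6]), array([446.9, 284.2])]
base far [478.6 284.3]
```

servo_tool:
  rows:
    - [0, 0, 0, -4, 0, 0, 0]
    - [0, 0, 0, -4, 0, 0, 0]
    - [0, 0, 0, -4, 0, 0, 0]
    - [0, 1.5, 4.23, 0, 0, 0, 0]
    - [0, 1.5, 4.23, 0, 0, 0, 0]
    - [0, 1.5, 4.23, 0, 0, 0, 0]
    - [0, 1.5, 4.23, 0, 0, 0, 0]
    - [0, 1.5, 4.23, 0, 0, 0, 0]
    - [0, 1.5, 4.23, 0, 0, 0, 0]
    - [0, 1.5, 4.23, 0, 0, 0, 0]
    - [0, 1.5, 4.23, 0, 0, 0, 0]
    - [0, 1.5, 4.23, 0, 0, 0, 0]

```text
clock: 5.6
position: [595.2, -100.5, 138.3]
ee_rot: [1.0, -0.0, -0.001, -0.0]
contact_force: [0.8, 0.3, -1.1]
gripper_width: 27.8
```

servo_tool:
  rows:
    - [0, 0, 0, 0, 0, 0, 0]
    - [0, 0, 0, 0, 0, 0, 0]
    - [0, 0, 0, 0, 0, 0, 0]

```text
clock: 5.9
position: [594.8, -98.3, 138.6]
ee_rot: [1.0, 0.0, -0.001, -0.0]
contact_force: [0.1, 0.7, -0.9]
gripper_width: 27.7
```

Run:
```python
from m import *
w=grab('wrist','w5')
```

```text
(no output)
```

View pics/w5.png

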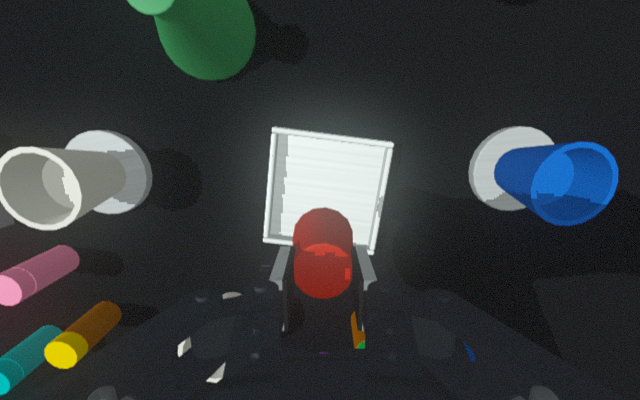

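The stopper hangs upright over the tray. The wrist picture also shows both stands, the white rim at (40,188) and the blue rim at (573,183), for measuring. Lower and let go.

servo_tool:
  rows:
    - [0, 0.1, 0, 4, 0, 0, 0]
    - [0, 0, 0, 4, 0, 0, 0]
    - [0, 0, 0, 2.5, 0, 0, 0]
    - [0, 0, 0, 0.75, 0, 0, 0]
    - [0, 0, 0, 0, 0, 0, 0]
    - [0, 0, 0, 0, 0, 0, 0]
    - [0.6, 0, 0, 0, 0, 0, 0]
    - [0.6, 0, 0, 0, 0, 0, 0]
    - [0.6, 0, 0, 0, 0, 0, 0]
    - [0.6, 0, 0, 0, 0, 0, 0]
    - [0.6, 0, 0, -4, 0, 0, 0]
    - [0.6, 0, 0, -4.5, 0, 0, 0]

```text
clock: 7.15
position: [595.0, -99.2, 111.0]
ee_rot: [1.0, -0.0, -0.003, 0.0]
contact_force: [2.0, 0.1, 0.3]
gripper_width: 51.1
```

Run:
```python
from m import *
w=load('w5');t=load('top1')
# stand feet: disc z=12 visible outer edge
def ell(d,lo,hi,roi,z,amin=100):
    c=comps(d,lo,hi,amin,roi)[0];P=np.array([onz(d,u,v,z)[:2] for u,v in cv2.convexHull(c)[:,0].astype(float)],np.float32)
    return np.round(cv2.fitEllipse(P)[0]+cv2.fitEllipse(P)[1],1),np.round(np.r_[P.min(0),P.max(0)],1)
print('blue foot+cup w', ell(w,(0,0,90),(180,60,255),(460,115,565,215),12))
print('white w', ell(w,(0,0,90),(180,60,255),(60,125,160,220),12))
print('blue rim w z82 box',ell(w,(100,120,30),(130,255,255),(490,130,630,235),82))
# rim edges: blue rim ellipse extreme points by hand
for n,pts in(('blue',((618,180),(567,224),(530,185),(575,142))),('white',((0,175),(42,146),(81,200),(48,228)))):
    print(n,[onz(w,*p,82)[:2].round(0).tolist() for p in pts])
cv2.imwrite('pics/w5c.png',cv2.resize(np.hstack([w['image'][115:245,0:160],w['image'][115:245,465:625]]),None,fx=2.5,fy=2.5,interpolation=cv2.INTER_CUBIC)[:,:,::-1])
```

```text
blue foot+cup w (array([ 619.2, -277.3,   79. ,   85.7]), array([ 579.6, -310.1,  658.3, -234.7], dtype=float32))
white w (array([610.2, 115.9,  81.5, 113.6]), array([570.2,  62. , 654.7, 157.9], dtype=float32))
blue rim w z82 box (array([ 621.5, -267.6,   63.8,   92.1]), array([ 587.5, -310.6,  650.2, -220.5], dtype=float32))
blue [[622.0, -310.0], [589.0, -281.0], [619.0, -248.0], [649.0, -273.0]]
white [[626.0, 131.0], [646.0, 96.0], [607.0, 77.0], [586.0, 106.0]]
```

View pics/w5c.png

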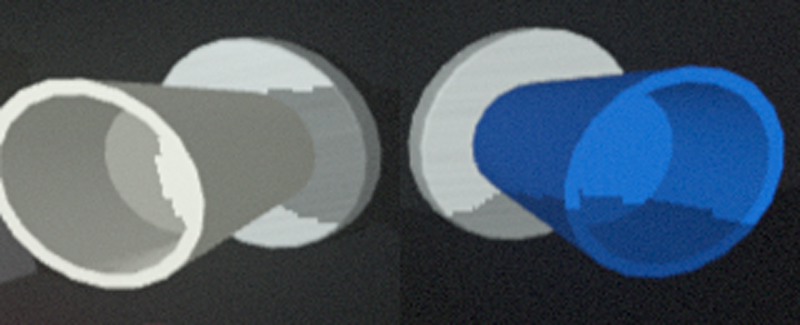

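servo_tool:
  rows:
    - [1, 0, 0, -4.5, 0, 0, 0]
    - [1, 0, 0, -4.5, 0, 0, 0]
    - [1, -2.68, 2.9, 0, 0, 0, 0]
    - [1, -2.68, 2.9, 0, 0, 0, 0]
    - [1, -2.68, 2.9, 0, 0, 0, 0]
    - [1, -2.68, 2.9, 0, 0, 0, 0]
    - [1, -2.68, 2.9, 0, 0, 0, 0]
    - [1, -2.68, 2.9, 0, 0, 0, 0]
    - [1, 0, 0, 0, 0, 0, 0]
    - [1, 0, 0, 0, 0, 0, 0]
    - [1, 0, 0, 0, 0, 0, 0]

```text
clock: 8.25
position: [436.2, -272.7, 202.0]
ee_rot: [1.0, 0.0, 0.0, 0.0]
contact_force: [-0.3, 0.3, 0.5]
gripper_width: 85.5
```

Run:
```python
from m import *
w=grab('wrist','w6')
c=comps(w,(100,120,30),(130,255,255),300)
for k in c[:2]:
    P=np.array([onz(w,u,v,70)[:2] for u,v in k[:,0].astype(float)]);print(cv2.boundingRect(k),'z70 box',P.min(0).round(1),P.max(0).round(1))
```

```text
(294, 164, 65, 64) z70 box [ 401.9 -308. ] [ 465.  -245.3]
(304, 0, 55, 25) z70 box [ 583.2 -302.6] [ 600.9 -257.8]
```

View pics/w6.png

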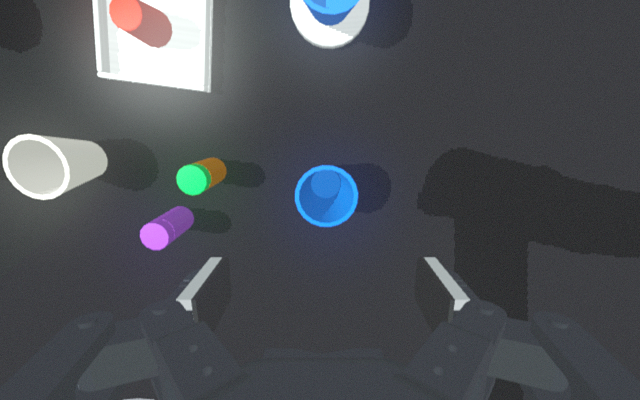

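Wrist view: blue cup rim at (326,195), 63 mm across and centred at (433.5,-276.6). The stopper stands in the aluminium tray at (128,12). Grip the cup.

servo_tool:
  rows:
    - [1, -0.27, 0.39, 0, 0, 0, 0]
    - [1, 0, 0, 4.5, 0, 0, 0]
    - [1, 0, 0, 4.5, 0, 0, 0]
    - [1, 0, 0, 4.5, 0, 0, 0]
    - [1, 0, 0, 2.3, 0, 0, 0]
    - [1, 0, 0, 0, 0, 0, 0]
    - [0, 0, 0, 0, 0, 0, 0]
    - [0, 0, 0, 0, 0, 0, 0]
    - [0, 0, 0, 0, 0, 0, 0]
    - [0, 0, 0, 0, 0, 0, 0]
    - [0, 0, 0, 0, 0, 0, 0]
    - [0, 0, 0, 0, 0, 0, 0]

```text
clock: 9.5
position: [437.1, -276.9, 48.6]
ee_rot: [1.0, 0.001, 0.005, 0.001]
contact_force: [1.0, 9.3, 15.2]
gripper_width: 0.4
```

Run:
```python
from m import *
w=grab('wrist','w7');t=grab('top','t2')
cv2.imwrite('pics/c7.png',cv2.resize(w['image'][180:360,220:440],(770,600))[:,:,::-1])
```

```text
(no output)
```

View pics/c7.png

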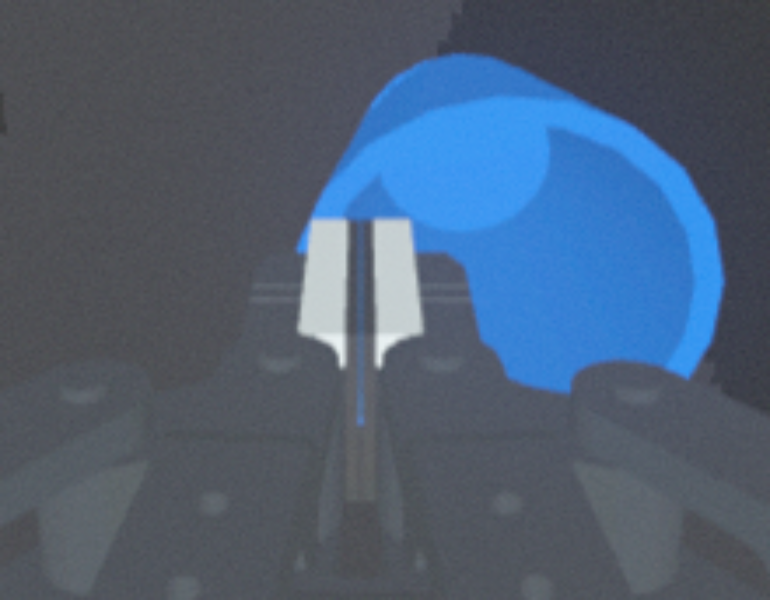

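Unexpected: the pads shut to 0.4 mm with the cup rim shifted to the right, so probably only its wall is pinched. I need a side view before anything else.

Run:
```python
from m import *
s=grab('scene','s2');t=load('t2')
a=cv2.resize(s['image'][190:320,90:250],(800,600) )[:, :]
a=cv2.resize(a,(440,358));b=cv2.resize(t['image'][235:300,395:475],(360,358),interpolation=cv2.INTER_CUBIC)
cv2.imwrite('pics/c8.png',np.hstack([a,b])[:,:,::-1])
```

```text
(no output)
```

View pics/c8.png

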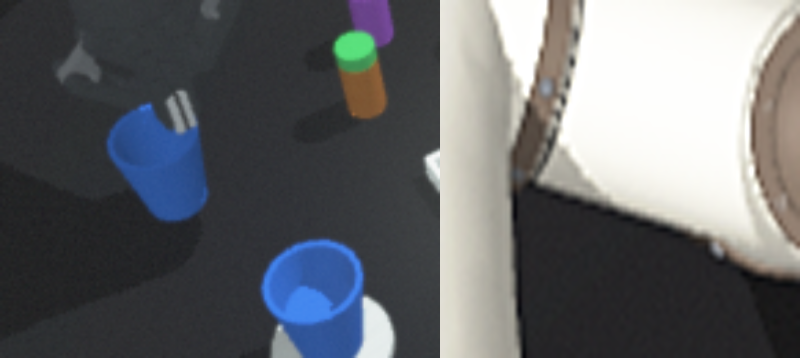

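Scene view: the cup stands with its +y wall near the rim pinched between the pads. It evidently popped out of the outside grip, given the 8° taper. Pinching the wall works if the tool is tilted by the same 8°, so the cup hangs upright. I'll open slightly, tilt and re-pinch.

servo_tool:
  rows:
    - [0.2, 0, 0, 0, 0, 0, 0]
    - [0.2, 0, 0, 0, 0, 0, 0]
    - [0.2, 0, 0, 0, 0, 0, 0]
    - [0.2, 0, 0, -0.6, -4, 0, 0]
    - [0.2, 0, 0, 0, -4.1, 0, 0]
    - [0.2, 0, 0, 0, 0, 0, 0]
    - [0.2, 0, 0, 0, 0, 0, 0]

```text
clock: 10.35
position: [433.4, -276.7, 51.0]
ee_rot: [0.998, 0.0, 0.001, 0.07]
contact_force: [0.0, 0.2, -0.3]
gripper_width: 16.9
```

Run:
```python
from m import *
w=grab('wrist','w9');s=read_state();print(s['position'],s['ee_rot'],s['contact_force'])
cv2.imwrite('pics/c9.png',cv2.resize(w['image'][180:360,220:440],(770,600))[:,:,::-1])
```

```text
[ 433.89468092 -277.02035476   50.91591696] [ 9.97519311e-01 -1.58127255e-04  1.19532235e-03  7.03830281e-02] [ 0.00560088  0.15476048 -0.51194583]
```

View pics/c9.png

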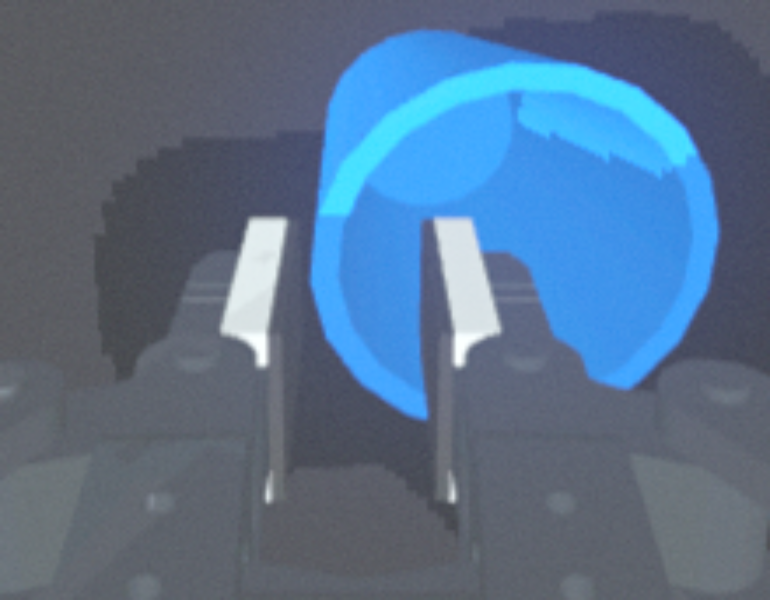

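```bash
cat >> m.py <<'E'
def rim(d,pts,z):
    P=np.array([onz(d,u,v,z)[:2] for u,v in pts],np.float32)
    A=np.c_[2*P,np.ones(len(P))];x=np.linalg.lstsq(A,(P**2).sum(1),rcond=None)[0]
    return x[:2].round(1),(2*np.sqrt(x[2]+x[:2]@x[:2])).round(1)
E
python3 - <<'E'
from m import *
w=load('w9')
f=lambda p:[(220+x/3.5,180+y/3.333) for x,y in p]
print(rim(w,f([(322,212),(312,260),(345,350),(425,418),(715,240),(690,150),(610,80),(660,345)]),70))
E
```

```text
(array([ 434.9, -297.7]), np.float64(59.9))
```

servo_tool:
  rows:
    - [0, 0, 0, 0, 0, 0, 0]
    - [0, 0, 0, 0, 0, 0, 0]
    - [0, 0, 0, 0, 0, 0, 0]
    - [0, 0, 0, 0, 0, 0, 0]
    - [0, 0, 0, 0, 0, 0, 0]
    - [0, 0, 0.52, -3.66, 0, 0, 0]
    - [0, 0, 0.52, -3.66, 0, 0, 0]
    - [0, 0, 0.52, -3.66, 0, 0, 0]
    - [0, 0, 0, 0, 0, 0, 0]
    - [0, 0, 0, 0, 0, 0, 0]

```text
clock: 11.4
position: [433.2, -276.8, 161.5]
ee_rot: [0.998, -0.0, 0.001, 0.071]
contact_force: [-0.8, 0.4, -0.4]
gripper_width: -0.0
```

Run:
```python
from m import *
s=grab('scene','s10');w=grab('wrist','w10')
t=grab('top','t10')
a=cv2.resize(s['image'][110:330,90:290],(400,440));b=cv2.resize(w['image'][150:370,220:440],(400,440))
cv2.imwrite('pics/c10.png',np.hstack([a,b])[:,:,::-1])
```

```text
(no output)
```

View pics/c10.png

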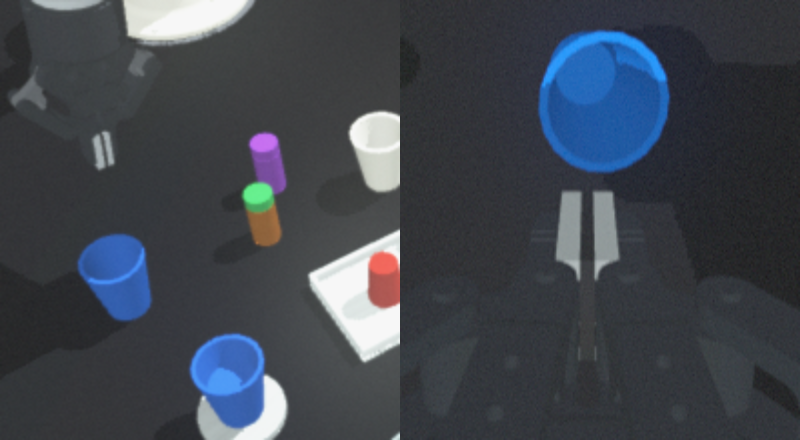

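The re-pinch slipped too: width reads 0 but a gap stays between the shut pads, and the cup is left standing. Next I'll work out where the pads sit relative to the TCP, to choose a sound outside grip.

Run:
```python
from m import *
def onx(d,u,v,x):
    o,r=ray(d,u,v);return (o+r*(x-o[0])/r[0]).round(1)
w=load('w10')  # shut, tilted -8.1, TCP 433.2,-276.8,161.5
f=lambda x,y:(220+(x-400)/1.818,150+y/2)
print('shut TCPz161.5 front face x=444:',[onx(w,*f(*p),444.2) for p in((562,191),(583,191),(594,191),(613,191),(556,262),(620,262))])
w=load('w9');g=lambda x,y:(220+x/3.5,180+y/3.333)
print('17mm TCPz50.9:',[onx(w,*g(*p),444.9) for p in((250,217),(287,217),(435,217),(472,217),(222,333),(265,333))])
w=load('w6')
print('open TCPz202:',[onx(w,*p,447) for p in((207,258),(221,258),(425,258),(440,258),(178,300),(468,300))])
w=load('w10')
c=max(comps(w,(100,120,30),(130,255,255),300),key=lambda c:cv2.boundingRect(c)[1])
P=np.array([onz(w,u,v,70)[:2] for u,v in c[:,0].astype(float)]);print(cv2.boundingRect(c),P.min(0),P.max(0))
```

```text
shut TCPz161.5 front face x=444: [array([ 444.2, -266.9,  185.9]), array([ 444.2, -272.3,  186.7]), array([ 444.2, -275.1,  187.1]), array([ 444.2, -280. ,  187.8]), array([ 444.2, -262.4,  219.1]), array([ 444.2, -275.1,  221. ])]
17mm TCPz50.9: [array([ 444.9, -258.7,   74.1]), array([ 444.9, -263.7,   74.8]), array([ 444.9, -283.6,   77.6]), array([ 444.9, -288.6,   78.3]), array([ 444.9, -254.3,  107.4]), array([ 444.9, -258.8,  108. ])]
open TCPz202: [array([ 447. , -222.8,  240.4]), array([ 447. , -228.9,  240.4]), array([ 447. , -317.8,  240.4]), array([ 447. , -324.3,  240.4]), array([ 447. , -224.9,  273.3]), array([ 447. , -321.6,  273.3])]
(296, 165, 73, 72) [ 403.19612788 -329.311244  ] [ 465.77032586 -267.27083848]
```

Run:
```python
from m import *
s=load('s10');w=load('w10')
def tri(a,pa,b,pb):
    o1,r1=ray(a,*pa);o2,r2=ray(b,*pb);r1/=np.linalg.norm(r1);r2/=np.linalg.norm(r2)
    k=np.linalg.lstsq(np.c_[r1,-r2],o2-o1,rcond=None)[0];p=o1+k[0]*r1;q=o2+k[1]*r2
    return ((p+q)/2).round(1),np.linalg.norm(p-q).round(1)
f=lambda x,y:(220+(x-400)/1.818,150+y/2)
hsv=cv2.cvtColor(s['image'],cv2.COLOR_RGB2HSV);m=cv2.inRange(hsv[165:205,125:155],(0,0,110),(180,70,255))
print(*[''.join('#' if v else '.' for v in r) for r in m],sep='\n')
for ps in((140,193),(146,192)):
  for pw in((572,191),(603,191)):
    print(ps,pw,tri(s,ps,w,f(*pw)))
```

```text
..............................
..............................
..............................
..............................
..............................
..............................
..............................
..............................
..............................
..............................
..............................
................####..........
.............##.####..........
............###..###..........
...........####..###..........
...........#####.###..........
............####.####.........
............####.####.........
............####..###.........
............####..###.........
............#####.###.........
............#####.###.........
.............####.####........
.............####..###........
.............####..###........
.............####..###........
.............#####.###........
.............#####.##.........
.............#####............
..............##..............
..............................
..............................
..............................
..............................
..............................
..............................
..............................
..............................
..............................
..............................
(140, 193) (572, 191) (array([ 440.5, -272.5,  181.3]), np.float64(5.6))
(140, 193) (603, 191) (array([ 444.8, -276.8,  187.7]), np.float64(1.4))
(146, 192) (572, 191) (array([ 444.7, -267.8,  184.3]), np.float64(4.3))
(146, 192) (603, 191) (array([ 449.8, -272. ,  192. ]), np.float64(10.9))
```

This settles it: triangulation puts the shut tips about 25 mm above the reported TCP (38 mm when open), not 11 mm ahead of it. So I was gripping too high each time. From here I'll go 36 mm lower. The blue cup is now at (434.5,-298.3).

servo_tool:
  rows:
    - [1, 0, 0, 0, 4, 0, 0]
    - [1, 0, 0, 0, 4.1, 0, 0]
    - [1, 0.13, 2.15, 0, 0, 0, 0]
    - [1, 0, 0, 0, 0, 0, 0]
    - [1, 0, 0, 4, 0, 0, 0]
    - [1, 0, 0, 4, 0, 0, 0]
    - [1, 0, 0, 4, 0, 0, 0]
    - [1, 0, 0, 3.75, 0, 0, 0]
    - [1, 0, 0, 0, 0, 0, 0]
    - [1, 0, 0, 0, 0, 0, 0]

```text
clock: 12.55
position: [433.8, -298.0, 3.0]
ee_rot: [1.0, 0.0, -0.001, -0.0]
contact_force: [0.1, -0.5, 0.6]
gripper_width: 85.6
```

servo_tool:
  rows:
    - [0, 0, 0, 0, 0, 0, 0]
    - [0, 0, 0, 0, 0, 0, 0]
    - [0, 0, 0, 0, 0, 0, 0]
    - [0, 0, 0, 0, 0, 0, 0]
    - [0, 0, 0, 0, 0, 0, 0]

```text
clock: 13.05
position: [435.9, -298.7, 5.9]
ee_rot: [1.0, 0.0, 0.002, 0.001]
contact_force: [0.8, 2.0, 5.7]
gripper_width: 58.9
```

servo_tool:
  rows:
    - [0, 0, 0, -4, 0, 0, 0]
    - [0, 0, 0, -4, 0, 0, 0]
    - [0, 0, 0, -4, 0, 0, 0]
    - [0, 3.7, -0.39, 0, 0, 0, 0]
    - [0, 3.7, -0.39, 0, 0, 0, 0]
    - [0, 3.7, -0.39, 0, 0, 0, 0]
    - [0, 3.7, -0.39, 0, 0, 0, 0]
    - [0, 3.7, -0.39, 0, 0, 0, 0]
    - [0, 0, 0, 0, 0, 0, 0]
    - [0, 0, 0, 0, 0, 0, 0]
    - [0, 0, 0, 0, 0, 0, 0]

```text
clock: 14.15
position: [618.3, -278.9, 124.0]
ee_rot: [1.0, -0.0, 0.0, -0.0]
contact_force: [-0.1, 0.7, -0.1]
gripper_width: 59.4
```

Run:
```python
from m import *
s=grab('scene','s11');w=grab('wrist','w11');print(read_state()['position'])
a=cv2.resize(s['image'][190:340,130:290],(400,375));b=cv2.resize(w['image'][100:320,210:430],(375,375))
cv2.imwrite('pics/c11.png',np.hstack([a,b])[:,:,::-1])
```

```text
[ 618.29825697 -279.13789517  124.1803618 ]
```

View pics/c11.png

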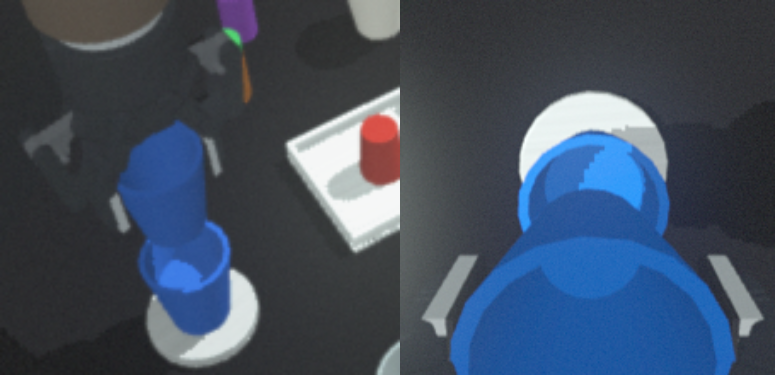

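Run:
```python
from m import *
w=load('w11');k=220/375
q=lambda x,y:(210+(x-400)*k,100+y*k)
print('foot far',onz(w,*q(593,91.5),12), 'rim far',onz(w,*q(593,131),82),'foot L/R',onz(w,*q(519,162),12)[:2],onz(w,*q(667,162),12)[:2])
print('rim LR',onz(w,*q(517,200),82)[:2],onz(w,*q(669,200),82)[:2])
for h in(186,190):print('cup far',h,onz(w,*q(593,237),h)[:2],'LR',onz(w,*q(449,355),h)[:2],onz(w,*q(737,355),h)[:2])
```

```text
foot far [ 658.75903545 -280.17931441   12.        ] rim far [ 650.58147418 -279.99715797   82.        ] foot L/R [ 621.58504753 -240.74207566] [ 621.52504396 -319.61850457]
rim LR [ 622.35040829 -249.19528838] [ 622.30101544 -310.80086444]
cup far 186 [ 647.10291557 -279.72699915] LR [ 619.68922706 -248.39659398] [ 619.62731242 -311.06475451]
cup far 190 [ 648.67237467 -279.71670146] LR [ 622.34588672 -249.62883007] [ 622.28642756 -309.81163153]
```

servo_tool:
  rows:
    - [0, 0.1, 0.04, 2, 0, 0, 0]
    - [0, 0, 0, 2, 0, 0, 0]
    - [0, 0, 0, 1, 0, 0, 0]
    - [0, 0, 0, 0.6, 0, 0, 0]
    - [0, 0, 0, 0.5, 0, 0, 0]
    - [0, 0, 0, 0, 0, 0, 0]
    - [0, 0, 0, 0, 0, 0, 0]
    - [0, 0, 0, 0, 0, 0, 0]

```text
clock: 15.05
position: [620.8, -279.4, 63.1]
ee_rot: [1.0, 0.0, 0.001, 0.0]
contact_force: [0.2, 0.5, -0.6]
gripper_width: 59.2
```

servo_tool:
  rows:
    - [1, 0, 0, 0, 0, 0, 0]
    - [1, 0, 0, 0, 0, 0, 0]
    - [1, 0, 0, 0, 0, 0, 0]
    - [1, 0, 0, 0, 0, 0, 0]
    - [1, 0, 0, 0, 0, 0, 0]
    - [1, 0, 0, -4, 0, 0, 0]
    - [1, 0, 0, -4, 0, 0, 0]
    - [1, 0, 0, -4, 0, 0, 0]
    - [1, 0, 0, 0, 0, 0, 0]
    - [1, 0, 0, 0, 0, 0, 0]

```text
clock: 16.05
position: [620.7, -279.2, 183.7]
ee_rot: [1.0, -0.0, 0.001, 0.0]
contact_force: [0.2, -0.1, 0.3]
gripper_width: 85.2
```

Run:
```python
from m import *
s=grab('scene','s12');w=grab('wrist','w12')
a=cv2.resize(s['image'][190:340,130:290],(400,375));b=cv2.resize(w['image'][100:320,210:430],(375,375))
cv2.imwrite('pics/c12.png',np.hstack([a,b])[:,:,::-1])
c=comps(w,(100,120,30),(130,255,255),300)[0]
for z in(122,):
    P=np.array([onz(w,u,v,z)[:2] for u,v in c[:,0].astype(float)]);print(P.min(0),P.max(0))
```

```text
[ 587.5667426  -310.46503119] [ 654.67134064 -248.11902441]
```

View pics/c12.png

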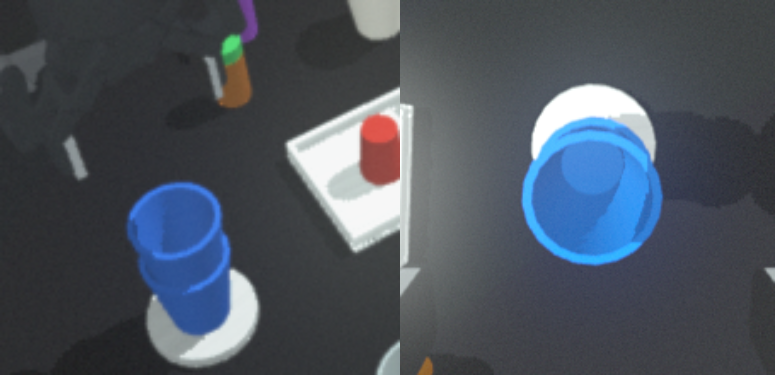

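Blue cup nested: at z=122 its rim measures 62.3 mm, with the centre at (618.6,-279.3). Now the green vial. I'll keep the last picture for the end and work by numbers.

servo_tool:
  rows:
    - [0.65, -3.4, -2.72, 0, 0, 0, 0]
    - [0.65, -3.4, -2.72, 0, 0, 0, 0]
    - [0.65, -3.4, -2.72, 0, 0, 0, 0]
    - [0.65, -3.4, -2.72, 0, 0, 0, 0]
    - [0.65, -3.4, -2.72, 0, 0, 0, 0]
    - [0.65, 0, 0, 0, 0, 0, 0]
    - [0.65, 0, 0, 0, 0, 0, 0]
    - [0.65, 0, 0, 0, 0, 0, 0]

```text
clock: 16.95
position: [450.7, -143.4, 181.8]
ee_rot: [1.0, -0.0, -0.0, 0.0]
contact_force: [-0.3, 0.4, -0.0]
gripper_width: 55.4
```

```bash
cat >> m.py <<'E'
def cap(d,lo,hi,z,near):
    "caps of a colour: disc on the lightest face, nearest to a known place"
    best=None
    for c in comps(d,lo,hi,40):
        u,v,w_,h_=cv2.boundingRect(c)
        for vv in (v+h_-max(6,h_//4),v+h_//2):
            try:r=disc(d,(int(u+w_/2),int(vv)),z,35)
            except Exception:continue
            e=np.hypot(*(r[0][:2]-near))
            if best is None or e<best[0]:best=(e.round(1),r,(u,v,w_,h_))
    return best
E
python3 - <<'E'
from m import *
w=grab('wrist','w13');print(read_state()['position'])
print(cap(w,(45,80,60),(80,255,255),66,(450.5,-143.2)))
E
```

```text
[ 450.91000153 -143.5788387   181.75770557]
(np.float64(1.8), (array([ 449.2, -144.4,   29.4]), array([ 449.3, -144.5,   28.6,   29.3])), (307, 181, 33, 35))
```

servo_tool:
  rows:
    - [0.65, -0.12, 0.06, 4, 0, 0, 0]
    - [0.65, 0, 0, 4, 0, 0, 0]
    - [0.65, 0, 0, 4, 0, 0, 0]
    - [0.65, 0, 0, 4, 0, 0, 0]
    - [0.65, 0, 0, 2.2, 0, 0, 0]
    - [0.65, 0, 0, 0, 0, 0, 0]
    - [0.65, 0, 0, 0, 0, 0, 0]
    - [0, 0, 0, 0, 0, 0, 0]
    - [0, 0, 0, 0, 0, 0, 0]
    - [0, 0, 0, 0, 0, 0, 0]
    - [0, 0, 0, 0, 0, 0, 0]
    - [0, 0, 0, 0, 0, 0, 0]

```text
clock: 18.2
position: [450.6, -144.0, 1.9]
ee_rot: [1.0, 0.0, 0.002, 0.0]
contact_force: [-0.4, 0.2, 7.1]
gripper_width: 28.8
```

servo_tool:
  rows:
    - [0, 0, 0, -3.75, 0, 0, 0]
    - [0, 0, 0, -3.75, 0, 0, 0]
    - [0, 0, 0, -3.75, 0, 0, 0]
    - [0, 0, 0, -3.75, 0, 0, 0]
    - [0, 1.5, -4.3, 0, 0, 0, 0]
    - [0, 1.5, -4.3, 0, 0, 0, 0]
    - [0, 1.5, -4.3, 0, 0, 0, 0]
    - [0, 1.5, -4.3, 0, 0, 0, 0]
    - [0, 1.5, -4.3, 0, 0, 0, 0]
    - [0, 1.5, -4.3, 0, 0, 0, 0]
    - [0, 1.5, -4.3, 0, 0, 0, 0]
    - [0, 1.5, -4.3, 0, 0, 0, 0]

```text
clock: 19.4
position: [568.9, 201.9, 150.4]
ee_rot: [1.0, 0.0, -0.0, -0.0]
contact_force: [1.4, 0.0, -0.4]
gripper_width: 28.7
```

servo_tool:
  rows:
    - [0, 1.5, -4.3, 0, 0, 0, 0]
    - [0, 1.5, -4.3, 0, 0, 0, 0]
    - [0, 1.5, -4.3, 0, 0, 0, 0]
    - [0, 0, 0, 0, 0, 0, 0]
    - [0, 0, 0, 0, 0, 0, 0]
    - [0, 0, 0, 0, 0, 0, 0]

```text
clock: 20.0
position: [613.5, 328.2, 150.2]
ee_rot: [1.0, -0.0, -0.001, 0.0]
contact_force: [-0.0, -0.2, -0.1]
gripper_width: 28.9
```

Run:
```python
from m import *
w=grab('wrist','w14');print(read_state()['position'])
for n,lo,hi in(('g',(45,80,60),(80,255,255)),('y',(20,80,60),(35,255,255))):
    for c in comps(w,lo,hi,200):
        P=np.array([onz(w,u,v,5)[:2] for u,v in c[:,0].astype(float)]);print(n,cv2.boundingRect(c),P.min(0).round(),P.max(0).round())
```

```text
[613.65112229 327.90077945 150.54201824]
g (283, 265, 80, 87) [419. 283.] [531. 373.]
g (291, 151, 70, 78) [573. 291.] [653. 361.]
y (361, 155, 73, 79) [568. 218.] [649. 287.]
y (364, 127, 110, 117) [556. 173.] [676. 287.]
y (288, 225, 70, 63) [504. 289.] [577. 366.]
y (354, 241, 75, 22) [534. 215.] [559. 294.]
```

servo_tool:
  rows:
    - [0, 0, 0.1, 4, 0, 0, 0]
    - [0, 0, 0, 4, 0, 0, 0]
    - [0, 0, 0, 4, 0, 0, 0]
    - [0, 0, 0, 2.35, 0, 0, 0]
    - [0, 0, 0, 0, 0, 0, 0]
    - [0, 0, 0, 0, 0, 0, 0]
    - [0.65, 0, 0, 0, 0, 0, 0]
    - [0.65, 0, 0, 0, 0, 0, 0]
    - [0.65, 0, 0, 0, 0, 0, 0]
    - [0.65, 0, 0, 0, 0, 0, 0]
    - [0.65, 0, 0, -4, 0, 0, 0]
    - [0.65, 0, 0, -4, 0, 0, 0]

```text
clock: 21.25
position: [613.3, 327.4, 86.2]
ee_rot: [1.0, 0.0, -0.001, 0.001]
contact_force: [0.4, 1.2, -0.6]
gripper_width: 55.1
```

servo_tool:
  rows:
    - [0.65, 0, 0, -4, 0, 0, 0]
    - [0.65, 0, 0, -5, 0, 0, 0]
    - [0.65, -3.12, 3.7, 0, 0, 0, 0]
    - [0.65, -3.12, 3.7, 0, 0, 0, 0]
    - [0.65, -3.12, 3.7, 0, 0, 0, 0]
    - [0.65, -3.12, 3.7, 0, 0, 0, 0]
    - [0.65, -3.12, 3.7, 0, 0, 0, 0]
    - [0.65, 0, 0, 0, 0, 0, 0]
    - [0.65, 0, 0, 0, 0, 0, 0]
    - [0.65, 0, 0, 0, 0, 0, 0]

```text
clock: 22.25
position: [459.1, 144.0, 177.4]
ee_rot: [1.0, 0.0, 0.001, -0.0]
contact_force: [0.3, -0.1, -0.1]
gripper_width: 55.8
```

Run:
```python
from m import *
w=grab('wrist','w15');print(read_state()['position'])
print('yel',cap(w,(20,80,60),(35,255,255),66,(457.6,141.9)))
print('gre',cap(w,(45,80,60),(80,255,255),71,(613,327)))
```

```text
[459.16587964 144.18636659 177.07492492]
yel (np.float64(0.6), (array([457.4, 141.3,  29.5]), array([457.5, 141.1,  28.6,  29. ])), (309, 182, 34, 36))
gre (np.float64(2.8), (array([610.6, 325.6,  28.8]), array([610.5, 325.6,  28. ,  28.6])), (64, 0, 51, 34))
```

servo_tool:
  rows:
    - [0.65, -0.17, 0.27, 3.5, 0, 0, 0]
    - [0.65, 0, 0, 4, 0, 0, 0]
    - [0.65, 0, 0, 4, 0, 0, 0]
    - [0.65, 0, 0, 4, 0, 0, 0]
    - [0.65, 0, 0, 2.2, 0, 0, 0]
    - [0.65, 0, 0, 0, 0, 0, 0]
    - [0.65, 0, 0, 0, 0, 0, 0]
    - [0, 0, 0, 0, 0, 0, 0]
    - [0, 0, 0, 0, 0, 0, 0]
    - [0, 0, 0, 0, 0, 0, 0]
    - [0, 0, 0, 0, 0, 0, 0]
    - [0, 0, 0, 0, 0, 0, 0]

```text
clock: 23.5
position: [457.8, 141.4, 1.4]
ee_rot: [1.0, 0.0, 0.002, -0.001]
contact_force: [-1.2, 1.1, 6.9]
gripper_width: 29.0
```

servo_tool:
  rows:
    - [0, 0, 0, -3.75, 0, 0, 0]
    - [0, 0, 0, -3.75, 0, 0, 0]
    - [0, 0, 0, -3.75, 0, 0, 0]
    - [0, 0, 0, -3.75, 0, 0, 0]
    - [0, 3.82, -2.82, 0, 0, 0, 0]
    - [0, 3.82, -2.82, 0, 0, 0, 0]
    - [0, 3.82, -2.82, 0, 0, 0, 0]
    - [0, 3.82, -2.82, 0, 0, 0, 0]
    - [0, 0, 0, 0, 0, 0, 0]
    - [0, 0, 0, 0, 0, 0, 0]
    - [0, 0, 0, 0, 0, 0, 0]

```text
clock: 24.6
position: [608.1, 252.4, 149.7]
ee_rot: [1.0, -0.0, -0.001, 0.0]
contact_force: [0.3, -0.4, -0.8]
gripper_width: 29.0
```

servo_tool:
  rows:
    - [0, 0.1, -0.1, 4, 0, 0, 0]
    - [0, 0, 0, 4, 0, 0, 0]
    - [0, 0, 0, 4, 0, 0, 0]
    - [0, 0, 0, 2.3, 0, 0, 0]
    - [0, 0, 0, 0, 0, 0, 0]
    - [0, 0, 0, 0, 0, 0, 0]
    - [0.65, 0, 0, 0, 0, 0, 0]
    - [0.65, 0, 0, 0, 0, 0, 0]
    - [0.65, 0, 0, 0, 0, 0, 0]
    - [0.65, 0, 0, 0, 0, 0, 0]
    - [0.65, 0, 0, -4, 0, 0, 0]
    - [0.65, 0, 0, -4, 0, 0, 0]

```text
clock: 25.8
position: [609.3, 253.6, 86.3]
ee_rot: [1.0, -0.0, -0.002, 0.001]
contact_force: [0.8, 0.9, -0.1]
gripper_width: 55.4
```

servo_tool:
  rows:
    - [1, 0, 0, -5, 0, 0, 0]
    - [1, 0, 0, -5, 0, 0, 0]
    - [1, -2.45, 4.18, 0, 0, 0, 0]
    - [1, -2.45, 4.18, 0, 0, 0, 0]
    - [1, -2.45, 4.18, 0, 0, 0, 0]
    - [1, -2.45, 4.18, 0, 0, 0, 0]
    - [1, -2.45, 4.18, 0, 0, 0, 0]
    - [1, -2.45, 4.18, 0, 0, 0, 0]
    - [1, 0, 0, 0, 0, 0, 0]
    - [1, 0, 0, 0, 0, 0, 0]
    - [1, 0, 0, 0, 0, 0, 0]

```text
clock: 26.9
position: [463.9, 3.9, 187.2]
ee_rot: [1.0, 0.0, 0.001, -0.0]
contact_force: [0.4, 0.4, 1.0]
gripper_width: 85.3
```

Run:
```python
from m import *
w=grab('wrist','w16');print(read_state()['position'])
t=grab('top','t16')
for c in comps(w,(0,0,95),(180,70,255),300,(200,100,450,250))[:3]:
    P=np.array([onz(w,u,v,70)[:2] for u,v in c[:,0].astype(float)]);print(cv2.boundingRect(c),'area',cv2.contourArea(c),P.min(0).round(1),P.max(0).round(1))
```

```text
[463.91456683   4.15104069 186.93305717]
(293, 166, 67, 66) area 3376.0 [430.8 -30.6] [492.9  31. ]
(363, 100, 87, 17) area 880.5 [ 536.2 -105.9] [549.3 -31.1]
```

White cup rim measures 62 × 61.6 mm, centred at (461.9,0.2).

servo_tool:
  rows:
    - [1, -0.2, 0.38, 3.5, 0, 0, 0]
    - [1, 0, 0, 4, 0, 0, 0]
    - [1, 0, 0, 4, 0, 0, 0]
    - [1, 0, 0, 4, 0, 0, 0]
    - [1, 0, 0, 2.8, 0, 0, 0]
    - [1, 0, 0, 0, 0, 0, 0]
    - [1, 0, 0, 0, 0, 0, 0]
    - [0, 0, 0, 0, 0, 0, 0]
    - [0, 0, 0, 0, 0, 0, 0]
    - [0, 0, 0, 0, 0, 0, 0]
    - [0, 0, 0, 0, 0, 0, 0]
    - [0, 0, 0, 0, 0, 0, 0]

```text
clock: 28.2
position: [463.1, 0.3, 6.1]
ee_rot: [1.0, 0.0, 0.003, -0.001]
contact_force: [-0.7, 0.8, 4.5]
gripper_width: 58.9
```

servo_tool:
  rows:
    - [0, 0, 0, -4, 0, 0, 0]
    - [0, 0, 0, -4, 0, 0, 0]
    - [0, 0, 0, -4, 0, 0, 0]
    - [0, 3.6, -2.7, 0, 0, 0, 0]
    - [0, 3.6, -2.7, 0, 0, 0, 0]
    - [0, 3.6, -2.7, 0, 0, 0, 0]
    - [0, 3.6, -2.7, 0, 0, 0, 0]
    - [0, 0, 0, 0, 0, 0, 0]
    - [0, 0, 0, 0, 0, 0, 0]
    - [0, 0, 0, 0, 0, 0, 0]

```text
clock: 29.2
position: [604.3, 107.1, 124.4]
ee_rot: [1.0, -0.0, -0.0, -0.0]
contact_force: [-0.3, -0.0, 0.2]
gripper_width: 59.5
```

Run:
```python
from m import *
w=grab('wrist','w17');print(read_state()['position'])
im=w['image']; g=im[120:330,225:420]
c=comps(w,(0,0,70),(180,80,255),200,(200,100,450,330))
for k in c[:4]:print(cv2.boundingRect(k))
# edge profile: silhouette left/right per row
hsv=cv2.cvtColor(im,cv2.COLOR_RGB2HSV);m=cv2.inRange(hsv,(0,0,70),(180,80,255))
for v in range(130,330,6):
    xs=np.flatnonzero(m[v,230:415])+230
    if len(xs):print(v,xs[0],xs[-1],(xs[0]+xs[-1])/2,im[v,323])
```

```text
[604.25696219 106.92248722 124.55551169]
(239, 141, 168, 189)
(200, 145, 11, 101)
(223, 249, 33, 49)
(391, 249, 33, 49)
142 311 330 320.5 [149 157 154]
148 298 345 321.5 [192 198 197]
154 290 352 321.0 [192 200 198]
160 285 357 321.0 [193 201 199]
166 282 360 321.0 [227 229 220]
172 279 363 321.0 [164 169 161]
178 278 364 321.0 [208 210 201]
184 277 365 321.0 [226 228 221]
190 278 365 321.5 [226 229 220]
196 277 365 321.0 [226 229 221]
202 275 366 320.5 [226 229 220]
208 276 365 320.5 [226 231 221]
214 276 365 320.5 [131 134 127]
220 278 363 320.5 [131 136 126]
226 280 361 320.5 [131 134 126]
232 284 359 321.5 [131 136 123]
238 279 364 321.5 [226 228 219]
244 274 369 321.5 [225 228 219]
250 244 401 322.5 [166 168 157]
256 240 405 322.5 [164 167 157]
262 237 408 322.5 [161 165 156]
268 233 412 322.5 [164 168 159]
274 230 414 322.0 [158 161 153]
280 230 414 322.0 [140 142 133]
286 230 414 322.0 [142 145 137]
292 230 414 322.0 [141 142 134]
298 240 405 322.5 [140 141 134]
304 239 406 322.5 [141 144 136]
310 239 406 322.5 [137 141 133]
316 242 403 322.5 [142 141 134]
322 244 401 322.5 [137 141 129]
328 246 399 322.5 [151 155 146]
```

Run:
```python
from m import *
w=load('w17');im=w['image']
print('col321',[(v,int(im[v,321].mean())) for v in range(136,180)])
print('cupfar col',[(v,int(im[v,322].mean())) for v in range(228,246)])
print('foot far',onz(w,321,141,12)[:2],'foot LR mid',onz(w,321,184,12)[:2],onz(w,277,180,12)[:2],onz(w,365.5,180,12)[:2])
for v in(163,164,165):print('rim far',onz(w,321,v,82)[:2]-[31,0])
print('rim LR',onz(w,275,204,82)[:2],onz(w,366.5,204,82)[:2])
for h in(188,):print('cup',onz(w,322.5,236,h)[:2]-[31,0],onz(w,239,307,h)[:2],onz(w,406.5,307,h)[:2])
```

```text
col321 [(136, 53), (137, 53), (138, 54), (139, 51), (140, 49), (141, 76), (142, 142), (143, 186), (144, 197), (145, 200), (146, 196), (147, 196), (148, 197), (149, 195), (150, 197), (151, 197), (152, 196), (153, 197), (154, 196), (155, 194), (156, 194), (157, 195), (158, 197), (159, 196), (160, 198), (161, 196), (162, 198), (163, 210), (164, 224), (165, 224), (166, 224), (167, 226), (168, 226), (169, 204), (170, 171), (171, 164), (172, 168), (173, 166), (174, 164), (175, 165), (176, 164), (177, 164), (178, 164), (179, 163)]
cupfar col [(228, 134), (229, 133), (230, 131), (231, 131), (232, 129), (233, 129), (234, 129), (235, 131), (236, 141), (237, 204), (238, 224), (239, 224), (240, 224), (241, 223), (242, 223), (243, 224), (244, 223), (245, 222)]
foot far [655.60388453 107.9369563 ] foot LR mid [617.67754448 108.00409576] [621.34576214 147.47621123] [621.3084131   68.06665991]
rim far [614.77256495 107.63886659]
rim far [614.11405901 107.64003231]
rim far [613.45440421 107.64120007]
rim LR [617.81419322 139.1267654 ] [617.78311794  76.58862316]
cup [603.94711302 106.67013938] [607.40514129 137.08533055] [607.36700021  76.09218032]
```

servo_tool:
  rows:
    - [0, 1.1, -0.12, 0, 0, 0, 0]
    - [0, 0, 0, 0, 0, 0, 0]
    - [0, 0, 0, 0, 0, 0, 0]
    - [0, 0, 0, 0, 0, 0, 0]

```text
clock: 29.65
position: [616.0, 108.6, 123.8]
ee_rot: [1.0, -0.0, -0.0, -0.0]
contact_force: [-0.3, -0.7, 0.1]
gripper_width: 59.6
```

Run:
```python
from m import *
w=grab('wrist','w18');im=w['image'];print(read_state()['position'])
col=im[:,320:324].mean((1,2));print([(v,int(col[v])) for v in range(140,250) if abs(col[v]-col[v-1])>12])
for v in(180,184,204,206,307):
    xs=np.flatnonzero(im[v,230:415].mean(1)>75)+230;print(v,xs[0],xs[-1],(xs[0]+xs[-1])/2)
```

```text
[616.01107942 108.6700976  123.78691354]
[(154, 76), (155, 124), (156, 184), (157, 209), (177, 186), (178, 153), (181, 221), (182, 242), (187, 206), (188, 182), (196, 202), (200, 233), (210, 204), (211, 155), (237, 217), (238, 239), (248, 210), (249, 181)]
180 283 363 323.0
184 281 364 322.5
204 280 366 323.0
206 280 365 322.5
307 239 406 322.5
```

Sideways alignment is good (stand and cup both at u≈322.7). I'll repeat the blue cup's offset and descent.

servo_tool:
  rows:
    - [0, 0.08, 0, 2, 0, 0, 0]
    - [0, 0, 0, 2, 0, 0, 0]
    - [0, 0, 0, 1, 0, 0, 0]
    - [0, 0, 0, 0.6, 0, 0, 0]
    - [0, 0, 0, 0.5, 0, 0, 0]
    - [0, 0, 0, 0, 0, 0, 0]
    - [0, 0, 0, 0, 0, 0, 0]
    - [0, 0, 0, 0, 0, 0, 0]

```text
clock: 30.5
position: [617.5, 109.0, 63.6]
ee_rot: [1.0, 0.0, 0.001, -0.0]
contact_force: [0.1, -0.6, -0.8]
gripper_width: 59.3
```

servo_tool:
  rows:
    - [1, 0, 0, 0, 0, 0, 0]
    - [1, 0, 0, 0, 0, 0, 0]
    - [1, 0, 0, 0, 0, 0, 0]
    - [1, 0, 0, 0, 0, 0, 0]
    - [1, 0, 0, 0, 0, 0, 0]
    - [1, 0, 0, -4, 0, 0, 0]
    - [1, 0, 0, -4, 0, 0, 0]
    - [1, 0, 0, -4, 0, 0, 0]
    - [1, -4, 0, 0, 0, 0, 0]
    - [1, -4, 0, 0, 0, 0, 0]
    - [1, 0, 0, 0, 0, 0, 0]
    - [1, 0, 0, 0, 0, 0, 0]

```text
clock: 31.7
position: [536.7, 108.9, 183.6]
ee_rot: [1.0, 0.0, 0.001, -0.0]
contact_force: [0.4, 0.1, -0.5]
gripper_width: 85.3
```

Run:
```python
from m import *
w=grab('wrist','w19');s=grab('scene','s19');t=grab('top','t19');print(read_state()['position'])
im=w['image']
for v in range(60,190,8):
    xs=np.flatnonzero(im[v,240:400].mean(1)>90)+240
    if len(xs):print(v,xs[0],xs[-1],len(xs))
a=cv2.resize(s['image'][130:340,130:470],(800,494),interpolation=cv2.INTER_CUBIC);b=cv2.resize(t['image'][150:225,150:470],(800,106) if 0 else (452,106));c=cv2.resize(w['image'][0:200,200:450],(132,106));p=np.zeros((106,800,3),np.uint8);p[:,:452]=b;p[:,460:592]=c
cv2.imwrite('pics/final.png',np.vstack([a,p])[:,:,::-1])
```

```text
[537.9865851  109.05134589 182.86593858]
60 307 340 34
68 294 352 59
76 287 358 72
84 282 363 82
92 280 366 87
100 278 367 90
108 278 368 91
116 279 366 88
124 282 364 83
132 286 359 74
140 293 352 60
148 305 340 36
188 254 274 21
```

View pics/final.png

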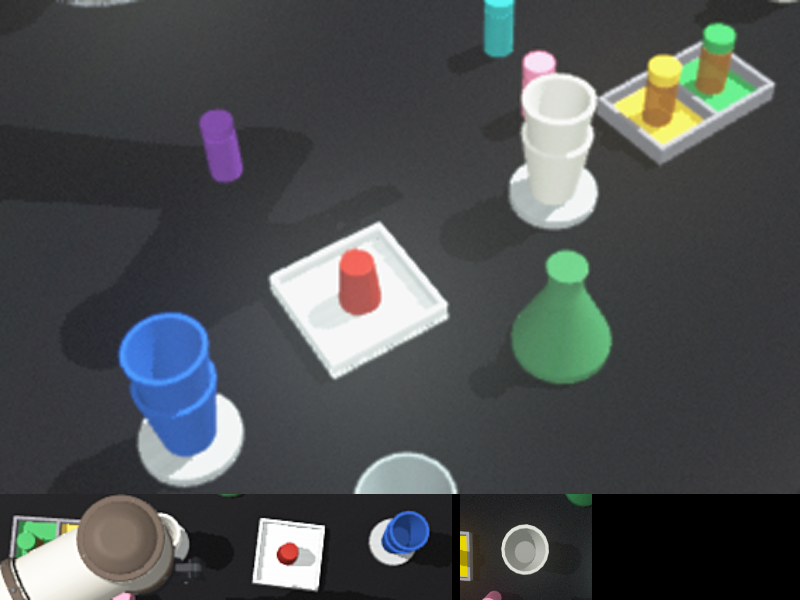

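Final view: blue nested at (170,380), white nested at (557,135). The stopper stands upright in the aluminium tray at (359,282), the yellow vial is on yellow (660,90) and the green on green (715,60). The flask looks untouched at (562,320). One numeric check of the nested heights, then I hand in.

Run:
```python
from m import *
w=load('w19')
for z in(122,130):
    pts=[(307,60),(340,60),(287,76),(358,76),(278,104),(368,104),(286,132),(359,132),(305,148),(340,148)]
    print(z,rim(w,pts,z))
job_done()
```

```text
122 (array([614.7, 108.4]), np.float64(61.7))
130 (array([614.3, 108.4]), np.float64(59.5))
the job is handed in; nothing more can be done
```

I put everything away, released it all, and handed the job in at about 32 s of the 134 s. `job_done()` gave no verdict, so the results below are from my own checks.

**What went wrong:** My first two tries at the blue cup failed and pushed it about 22 mm. The fingertips actually sit about 25 mm behind the reported TCP when shut and 38 mm when open, not 11 mm ahead of it as described. Once I gripped lower to allow for this, the remaining grasps held first time. The stopper was only held by its top and needed a second grip, but it was placed before I found this out.

**Last checks:**

| Item | Result |
|---|---|
| Blue cup | Rim measured at the seated height (z = 122 mm), 62.3 mm across, about 1 mm from the stand axis. |
| White cup | Rim measured at the seated height, 61.7 mm across, within about 1 mm of the stand axis. |
| Cup insertion | No contact force noticed while lowering; each cup was released a few mm above the stop and needed no push. |
| Green and yellow vials | Upright in the bays matching their caps. |
| Stopper | Upright on its wide end in the aluminium tray. |
| Flask and look-alikes | Flask not touched and looks unmoved; pink, turquoise and purple vials left alone. |

The yellow vial and the stopper were checked only by eye in the last picture. I did not measure flask movement. No final check disagreed.

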